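# Set the disc repair machine to seven and start it

### The job

A scratched disc lies ready in the disc repair machine. Set the polishing dial to seven, that is seven clicks clockwise from its anticlockwise stop (the sliding pointer then stands at the seventh line after the first), let go of it so that it rests in that click, and only then push the clear lid fully shut, which starts the machine. Leave the disc case, the mug and the roll of tape where they are.

Things in the scene. Friction and masses are not known exactly. Their poses are not given: they have to be found in the camera images.
- polisher: The disc repair machine: a white bench housing with a sloped front panel and a flat deck behind it, 270 mm deep, 250 mm wide, 94 mm high at the deck. It does not move. x points from its front to its back, z up; origin on the worktop. The clear lid covers the disc on the deck. On the panel: the dial (left of centre) and the pointer scale (right). The panel is clear for 60 mm round the dial's axis.
- dial_axis (a point): Point fixed to the machine where the axis of the black click dial meets the sloped panel. z points out of the panel along the axis, leaning 25 degrees from vertical towards the machine's front; x points up the slope, y to the left. It does not turn with the dial. Dial: a skirt of 84 mm diameter with a grip bar across; 11 click positions, 0 to 10, 24 degrees apart, a stop at each end.
- dial_face (a point): Same axes as dial_axis, 16 mm further out: centre of the skirt's top face. From it the grip bar, centred on the axis, stands up 22 mm; it is 84 mm long and 14 mm wide, one end narrower with a white line. This does not turn with the dial. At position 0 the white-lined end points 120 degrees left (anticlockwise) of straight up the slope, at 5 straight up; turning clockwise counts up.
- pointer (a joint): Position (m) of the small steel pointer in the slot at the right of the panel, driven by the dial: 0.005 per click, 0 at position 0 (first, lowest line), 0.035 at seven, 0.050 at ten (last line); lines 5 mm apart, first, sixth and eleventh longer. Clicks come from a sprung ball: turning on takes up to 0.2 N m; past half way (12 degrees) the dial jumps into the next, short of it it springs back.
- lid (a joint): Opening angle of the clear lid about its hinge at the back of the machine: 0 is fully shut, grows as the front edge rises (rad). The hinge is stiff: the lid stays where it is left; pushing on its front edge takes 1 to 3 N. It stops hard at 0.
- lid_hinge (a point): Middle of the lid's hinge line on the machine; fixed. x points away from the front of the machine, y along the hinge to the left, z up. It lies 97 mm above the worktop.
- lid_edge (a point): Middle of the lid's front edge on its outer face: a grey strip 18 mm wide and 166 mm long along the edge, centred here. It moves with the lid; when shut it lies 131 mm in front of the hinge line and 37 mm above it. z is the outward normal of the lid's outer face. The lid is a clear box cover 140 mm deep, 166 mm wide, 34 mm high.
- case: Flat disc case lying loose to the right of the machine, 190 x 135 x 15 mm, origin at the centre of its underside. A bystander.
- mug: White mug, 79 mm wide, 110 mm over the handle, 94 mm high, origin at the centre of its underside, standing left of the machine. A bystander.
- tape_roll: Roll of adhesive tape lying flat, 96 mm across, 25 mm high, origin at the centre of its underside, at the left front. A bystander.

How it is judged:
By the outcome, as a careful person would: the job done as asked, in the order asked, and still so for the second after the job is handed in, with the robot touching nothing.
It also fails if it takes over 72 s, if anything falls off the work surface, if the arm or the gripper's body presses on something with over 40 N, if the wrist force passes 120 N, or if a joint passes its speed limit or range.

### The arm

A 6-joint arm with a two-finger parallel gripper is mounted at the origin on a cart in front of the work surface, level with it; the furniture and walls round the work are solid. World frame = base frame: x ahead of the robot, y to its left, z up, the work surface at z = 0. Lengths are in m, angles in degrees, forces in N, time in s.
With the tool pointing down it reaches from about 0.3 to 0.75 m from the base axis. Payload 8.5 kg.
Tool frame: the origin (TCP) lies at the very end of the fingers, on their centre line; the grasp point (between the pads) lies 19 mm behind it (env.hold_point_z is the distance from the TCP to the grasp point, in m); z points along the fingers, y is the line along which they close (so a half turn about z gives the same grasp; the last joint's range is limited). The gripper opens to 85 mm and grips with 20 to 120 N. Pads are 22 mm wide; open, the fingers measure 114 mm over their backs; the gripper's body (76 mm by 85 mm) begins 54 mm behind the grasp point. The pads swing forward as they close: fully open they stand 13 mm farther back than shut.
Start: joints at [63.18, 21.807, 74.336, -0, 83.858, -12.336], TCP at [0.138, 0.533, 0.231] pointing down, gripper open.
Joint ranges: [-178.18, 178.18], [-50.72, 133.34], [12.68, 142.11], [-81.47, 261.47], [9.98, 163.14], [-165.26, 165.26]. Speed limits (degrees/s): [136.94, 136.94, 180, 180, 180, 180].

### API

Orientations are given as a 3x3 rotation matrix whose columns are the frame's x, y, z axes.
In Python, from rig import env, optics gives the robot as it stands.
- The arm moves only by the shell command python3 -m jog 'ROWS' [OPENING] [FORCE]. ROWS is JSON, a list of rows, each an object with "linear": the shift along the tool's x, y, z in units of 40 mm (1.0 is 40 mm), a list of three; "roll": the turn about the tool's z in units of 5 degrees (1.0 is 5 degrees). A call has 1 to 12 rows; each row shifts and turns the commanded pose from where the row before left it, along the tool's axes as they then stand; what a row does not reach is not made up. A row lasts 1/12 s, in which the tool goes at most 41.7 mm and 7.16 degrees, less where a joint would pass 70% of its speed; a pose out of reach is approached as far as the arm can. A call is refused whole if a number of a shift passes 1 or a number of a turn 1, either way. A call with a gripper value outside its range is refused whole. OPENING is the opening, from -1 (shut) to 1 (fully open), set as the call begins (- or left out, the last holds). The fingers move at their own pace and stop on an object; FORCE is the grip in N (left out, the last holds). Time passes only in rows, so rows that do not move let the fingers close. It gives the time, the measured TCP pose, the force, the opening and the grip force at its end, in the units of the state.
- env.observe(): the state, without advancing time (a new reading comes with each control period).
- optics.get_image(name): name is "scene" or "top"; returns the picture (400x640x3 uint8, red, green, blue); there is no depth.
- optics.calibration(name): a dict with "fov_y" (degrees; the focal length in pixels is half the picture's height over the tangent of half this angle, whatever the lens; pixels are square), "cx", "cy" (the principal point, pixels), "D" ([k1, k2, p1, p2, k3] as OpenCV has them; the pictures are not rectified), "T" (4x4, takes a point from camera to world coordinates). Camera axes: x right, y down, z forward; pixel columns grow to the right and rows downward; lengths in m; the calibration is good to about 2 mm. A picture is of the moment at which its call begins. calibration takes no time and is no camera call.
- env.close_job(): hands the job in; it is judged then, once.
The state is a dict: "time_s": time; "q": joint angles; "qvel": joint speeds; "joint_efforts": joint torques, N m; "position": TCP position; "tool_rot": TCP orientation; "ft_force": force on the tool from outside, world axes, zero at the start; "wrist_torque": the same for the moment, N m; "grip_width": finger opening in m; "gripper_force": force on a finger pad.
Only numpy, scipy, OpenCV 4.12 (cv2) and the standard library are available. Lean on these libraries where they do the work, as an engineer would, in place of code of your own. Each camera call takes 0.05 s, during which the arm holds its last target. There are 200 camera calls.

## Working session

There is one attempt and no reset: what is moved stays moved. The work goes in short steps, Python scripts to look and compute and a shell command to move; the robot and the scene stay as the last step left them, time stands still between calls to the robot, and variables do not carry over. Pictures are saved under pics/ and viewed, at most 10 in all, crops included, and the job is handed in when it is done.

```bash
mkdir -p pics; ls
python3 - <<'E'
from rig import env, optics
import cv2,numpy as np
for n in ("scene","top"):
    cv2.imwrite(f"pics/{n}0.png",optics.get_image(n)[:,:,::-1])
    c=optics.calibration(n);print(n,c["fov_y"],c["cx"],c["cy"],c["D"]);print(np.round(c["T"],3))
s=env.observe();print(s)
E
```

```text
pics
scene 53.081132519064425 319.4143408089193 199.1430158590264 [-0.06077358  0.          0.          0.          0.        ]
[[ 0.63  -0.469  0.619 -0.075]
 [-0.777 -0.384  0.499 -0.453]
 [ 0.004 -0.795 -0.607  0.724]
 [ 0.     0.     0.     1.   ]]
top 44.7290015626474 322.3953822345738 198.5481008893231 [-0.00459383  0.          0.          0.          0.        ]
[[-0.059 -0.975  0.215  0.297]
 [-0.998  0.057 -0.013  0.059]
 [-0.    -0.216 -0.976  1.366]
 [ 0.     0.     0.     1.   ]]
{'time_s': 0.1, 'q': array([ 6.31786536e+01,  2.18372994e+01,  7.43774033e+01, -1.91339717e-05,
        8.38583447e+01, -1.23362995e+01]), 'qvel': array([-0.02673285, -0.13861227, -0.10371183, -0.00994483,  0.15730701,
        0.06790215]), 'joint_efforts': array([ 4.29170992e-03, -4.49218476e+01, -2.31654400e+01, -1.42253448e-04,
        3.75534451e-03, -2.92210757e-05]), 'position': array([0.13746163, 0.53228671, 0.23078964]), 'tool_rot': array([[-9.68212882e-01,  2.50126936e-01, -5.74959552e-04],
       [ 2.50127449e-01,  9.68212252e-01, -1.13790939e-03],
       [ 2.72061095e-04, -1.24555169e-03, -9.99999187e-01]]), 'ft_force': array([-0.4059084, -0.458827 , -0.1634749]), 'wrist_torque': array([-0.01529098, -0.05772585,  0.00300903]), 'gripper_force': 0.0, 'grip_width': 0.08557670893550275}
```

View pics/scene0.png

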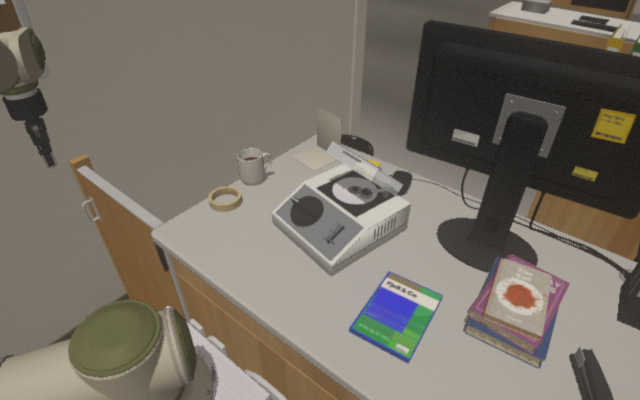

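View pics/top0.png

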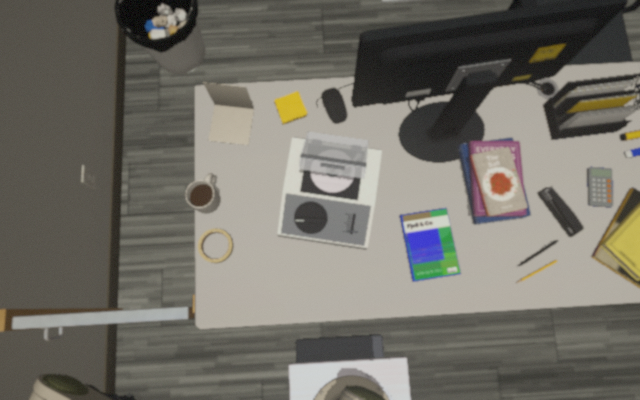

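The scene picture shows the machine with its lid open at (345,200), with the mug and tape to its left and the case to its right. The top view shows the dial near (311,217) and the slot at about (349,223). I'll enlarge the machine in both views.

Run:
```python
import cv2,numpy as np
a=cv2.imread("pics/scene0.png")[135:270,265:415];b=cv2.imread("pics/top0.png")[125:255,270:390]
f=lambda i:cv2.resize(i,None,fx=4.5,fy=4.5,interpolation=cv2.INTER_CUBIC)
cv2.imwrite("pics/c1.png",f(a));cv2.imwrite("pics/c2.png",f(b))
```

```text
(no output)
```

View pics/c1.png

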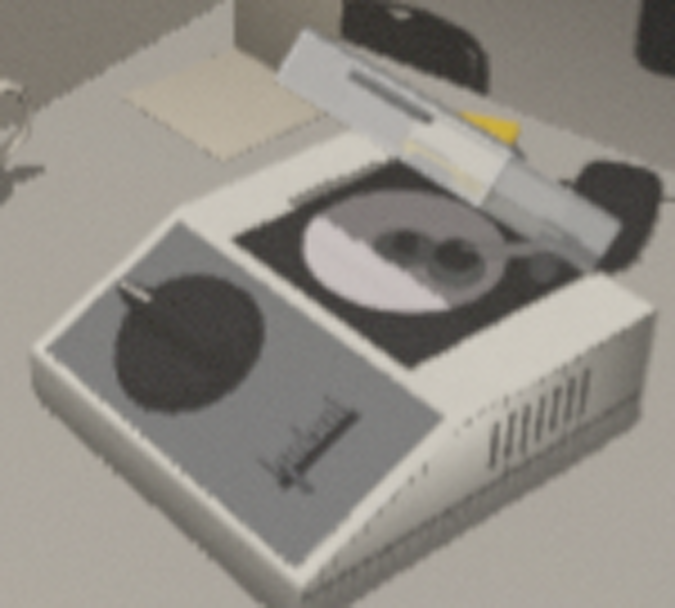

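View pics/c2.png

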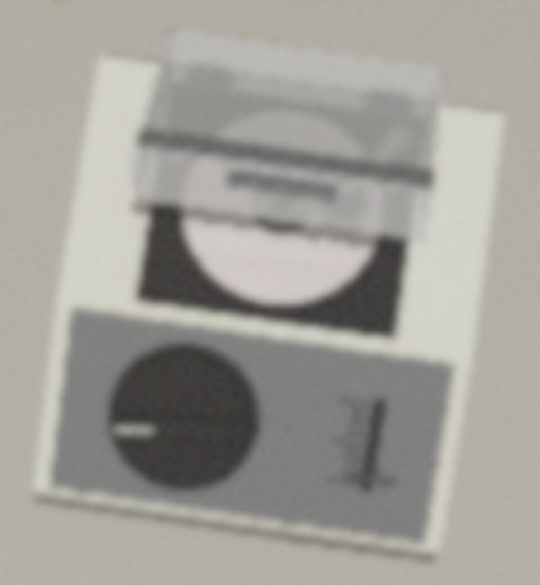

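The crops show the panel corners, the dial and the lid:
- **Panel corners:** c1 (180,222), (443,413), (296,567), (45,347); c2 (72,312), (452,362), (428,542), (50,487).
- **Dial:** about (189,343) in c1 and (184,417) in c2. The white line points left, so the dial is near position 0 or 1.
- **Lid:** standing about 60° open. Its strip runs (140,135)–(432,178) in c2.

Next I'll triangulate these points.

```bash
cat > h.py <<'E'
import numpy as np,cv2
from rig import env,optics
def ray(n,px):
    c=optics.calibration(n);f=200/np.tan(np.radians(c["fov_y"]/2))
    K=np.array([[f,0,c["cx"]],[0,f,c["cy"]],[0,0,1]])
    u=cv2.undistortPoints(np.array([[px]],float),K,np.array(c["D"]))[0,0]
    T=np.array(c["T"]);return T[:3,3],T[:3,:3]@np.r_[u,1]
def plane(n,px,p0,nrm):
    o,d=ray(n,px);return o+d*(nrm@(p0-o))/(nrm@d)
def tri(a,b):
    o1,d1=ray("scene",a);o2,d2=ray("top",b)
    s=np.linalg.lstsq(np.c_[d1,-d2],o2-o1,rcond=None)[0]
    p,q=o1+s[0]*d1,o2+s[1]*d2;return (p+q)/2,np.linalg.norm(p-q)*1000
def proj(n,P):
    c=optics.calibration(n);f=200/np.tan(np.radians(c["fov_y"]/2))
    K=np.array([[f,0,c["cx"]],[0,f,c["cy"]],[0,0,1]]);W=np.linalg.inv(np.array(c["T"]))
    return cv2.projectPoints(np.atleast_2d(P).astype(float),cv2.Rodrigues(W[:3,:3])[0],W[:3,3],K,np.array(c["D"]))[0][:,0]
c1=lambda p:(np.array(p)+.5)/4.5-.5+[265,135]
c2=lambda p:(np.array(p)+.5)/4.5-.5+[270,125]
E
python3 - <<'E'
from h import *
np.set_printoptions(precision=4,suppress=True)
S={"TL":((180,222),(72,312)),"TR":((443,413),(452,362)),"BR":((296,567),(428,542)),"BL":((45,347),(50,487)),
"deckBR":((655,313),(503,115)),"lidL":((310,30),(140,135)),"lidR":((620,225),(432,178)),"dial":((189,343),(184,417))}
P={}
for k,(a,b) in S.items():
    P[k],e=tri(c1(a),c2(b));print(k,P[k],round(e,1))
yd=((P["TL"]-P["TR"])+(P["BL"]-P["BR"]));yaw=np.arctan2(-yd[0],yd[1]);print("yaw",np.degrees(yaw))
X=np.array([np.cos(yaw),np.sin(yaw),0]);Y=np.array([-X[1],X[0],0]);Z=np.array([0,0,1.])
r=np.radians(25);n=-np.sin(r)*X+np.cos(r)*Z;u=np.cos(r)*X+np.sin(r)*Z
print("panel slope chk",np.degrees(np.arctan2((P["TL"]-P["BL"])[2],(P["TL"]-P["BL"])@X)))
# dial: threshold black in both views
for n_,cr in (("scene",(295,340,185,230)),("top",(290,332,198,238))):
    g=cv2.imread(f"pics/{n_}0.png",0);x0,x1,y0,y1=cr
    m=(g[y0:y1,x0:x1]<85).astype(np.uint8)
    c=max(cv2.findContours(m,0,cv2.CHAIN_APPROX_NONE)[0],key=cv2.contourArea)
    print(n_,"ellipse",cv2.fitEllipse(cv2.convexHull(c)),np.array((x0,y0)))
for face in (1,):
    C=P["dial"]
    # white line direction measured in the bar-top plane (22 mm above face)
    for off in (.01,.022):
        for a,b in (((115,432),(155,430)),):
            for q in (a,b):
                p=plane("top",c2(q),C+off*n,n)-C
                print(off,"line angle left of up",np.degrees(np.arctan2(p@Y,p@u)),np.hypot(p@Y,p@u))
print("X",X,"n",n)
g=cv2.imread("pics/top0.png");
E
```

```text
TL [0.5963 0.14   0.0927] 0.3
TR [ 0.5519 -0.0834  0.0932] 1.5
BR [ 0.4508 -0.065   0.0459] 2.7
BL [0.4982 0.1616 0.0457] 1.6
deckBR [ 0.7043 -0.1271  0.0898] 1.6
lidL [0.6637 0.0926 0.2134] 5.1
lidR [ 0.6624 -0.0924  0.1545] 44.0
dial [0.5322 0.0775 0.0707] 1.3
yaw -11.529596437820457
panel slope chk 25.07375504086741
scene ellipse ((10.913875579833984, 25.98125648498535), (28.20147132873535, 35.17680358886719), 61.01033020019531) [295 185]
top ellipse ((20.463619232177734, 19.20487403869629), (31.364328384399414, 32.3278694152832), 112.86123657226562) [290 198]
0.01 line angle left of up 106.98490215351977 0.0407718340661144
0.01 line angle left of up 115.1239299341137 0.01695806758754482
0.022 line angle left of up 102.66503063904135 0.03894508522546446
0.022 line angle left of up 104.8748535243938 0.015088600886340136
X [ 0.9798 -0.1999  0.    ] n [-0.4141  0.0845  0.9063]
```

Run:
```python
from h import *
np.set_printoptions(precision=4,suppress=True)
a={"rimL":(280,75),"rimR":(590,270),"topL":(310,30),"topR":(625,228)}
b={"rimL":(135,208),"rimR":(420,240),"strL":(140,135),"strR":(432,178),"farL":(170,30),"farR":(440,70)}
for k in a:
  for j in b:
    if k[-1]==j[-1]:
      p,e=tri(c1(a[k]),c2(b[j]));print(k,j,p,round(e,1))
yaw=np.radians(-11.5);X=np.array([np.cos(yaw),np.sin(yaw),0]);Y=np.array([-X[1],X[0],0]);r=np.radians(25)
n=-np.sin(r)*X+np.cos(r)*np.array([0,0,1]);M=np.mean([[.5963,.14,.0927],[.5519,-.0834,.0932],[.4508,-.065,.0459],[.4982,.1616,.0457]],0)
d,e=tri((295+10.91,185+25.98),(290+20.46,198+19.2));print("dial",d,e,"above panel",(d-M)@n, "y rel",(d-M)@Y)
C=d-((d-M)@n-.016)*n
for k in range(11):
    psi=np.radians(-120+24*k);u=np.cos(r)*X+np.array([0,0,np.sin(r)])
    print(k,(proj("top",C+.012*n+.04*(np.cos(psi)*u-np.sin(psi)*Y))[0]-[270,125])*4.5,end=" ")
print("\nC",C,"Mid",M)
```

```text
rimL rimL [0.6305 0.0944 0.1967] 4.7
rimL strL [0.6651 0.1012 0.1824] 27.6
rimL farL [0.7066 0.0994 0.1744] 84.1
rimR rimR [ 0.6329 -0.0879  0.1384] 53.0
rimR strR [ 0.6661 -0.0876  0.1211] 23.9
rimR farR [ 0.7282 -0.0826  0.0887] 23.3
topL rimL [0.6291 0.0857 0.2278] 25.7
topL strL [0.6637 0.0926 0.2134] 5.1
topL farL [0.7061 0.0916 0.2037] 59.6
topR rimR [ 0.6304 -0.094   0.1694] 74.0
topR strR [ 0.6637 -0.0937  0.1522] 46.4
topR farR [ 0.7262 -0.0888  0.1198] 1.7
dial [0.5317 0.0782 0.0703] 3.2649750203559096 above panel 0.001106572924825999 y rel 0.040610215603545385
0 [114.4628 452.6608] 1 [108.9699 425.8509] 2 [115.1362 399.35  ] 3 [131.9864 377.7585] 4 [156.6556 364.8875] 5 [184.8518 363.049 ] 6 [211.6147 372.5977] 7 [232.2307 391.8449] 8 [243.1052 417.3761] 9 [242.404  444.6988] 10 [230.3392 469.0716] 
C [0.5256 0.0795 0.0838] Mid [0.5243 0.0383 0.0694]
```

Run:
```python
from h import *
np.set_printoptions(precision=4,suppress=True)
for k,q,w in (("rimR",(485,205),(420,240)),("topR",(525,157),(432,178)),("rimL",(280,75),(135,208)),("topL",(310,30),(140,135))):
    print(k,*tri(c1(q),c2(w)))
yaw=np.radians(-11.5);X=np.array([np.cos(yaw),np.sin(yaw),0]);Y=np.array([-X[1],X[0],0]);r=np.radians(25)
n=-np.sin(r)*X+np.cos(r)*np.array([0,0,1]);u=np.cos(r)*X+np.array([0,0,np.sin(r)])
M=np.array([.5243,.0383,.0694])
A=plane("top",c2((184,417)),M+.008*n,n);B=plane("scene",c1((190,343)),M+.008*n,n);print(A,B)
C=(A+B)/2+.008*n;print("face",C,"y off",(C-M)@Y,"up off",(C-M)@u)
for k in (0,1,2):
    psi=np.radians(-120+24*k);v=np.cos(psi)*u-np.sin(psi)*Y
    print(k,[((proj(s,C+.022*n+q*v)[0]-o)*4.5) for q in (.02,.041) for s,o in (("top",[270,125]),("scene",[265,135]))])
# finger centre targets while pushing the plain end, d behind its side
for k in (1,3,5,7):
    psi=np.radians(60+24*k);v=np.cos(psi)*u-np.sin(psi)*Y;t=-np.sin(psi)*u-np.cos(psi)*Y
    print(k,"end dir",v,"tan",t,"finger",C+.03*v-.022*t+.011*n)
```

```text
rimR [ 0.6046 -0.0626  0.1892] 4.165825309476291
topR [ 0.6337 -0.0688  0.2074] 0.9409791893068301
rimL [0.6305 0.0944 0.1967] 4.7234965293833975
topL [0.6637 0.0926 0.2134] 5.124235805708969
[0.5314 0.0769 0.0779] [0.5269 0.0729 0.0762]
face [0.5258 0.0756 0.0843] y off 0.03684607936519378 up off 0.000887093808848957
0 [array([150.2751, 444.1579]), array([138.1621, 305.4089]), array([117.5156, 456.9173]), array([105.8378, 302.8342])]
1 [array([147.551 , 430.6246]), array([145.4134, 293.6582]), array([111.8492, 429.2322]), array([120.7246, 279.0523])]
2 [array([150.7123, 417.2839]), array([156.7464, 284.3884]), array([118.2285, 401.8625]), array([143.7051, 260.3315])]
1 end dir [-0.1054 -0.9934  0.0442] tan [-0.9041  0.0773 -0.4203] finger [0.538  0.045  0.1048]
3 end dir [-0.7424 -0.6073 -0.2828] tan [-0.5266  0.79   -0.3141] finger [0.5106 0.0409 0.0927]
5 end dir [-0.8881  0.1807 -0.4226] tan [ 0.1994  0.9799 -0.    ] finger [0.4902 0.0604 0.0816]
7 end dir [-0.4461  0.8491 -0.2828] tan [0.7934 0.5214 0.3141] finger [0.4904 0.0905 0.0789]
```

The white line matches click 1, the dial face centre is at about (0.526, 0.076, 0.084), and the lid edge is at about (0.649, 0.012, 0.210). I'll shut the fingers and move above the dial's right (plain) bar end.

```bash
python3 -m jog '[{"linear":[-0.64,-0.464,0],"roll":0},{"linear":[-0.64,-0.464,0],"roll":0},{"linear":[-0.64,-0.464,0],"roll":0},{"linear":[-0.64,-0.464,0],"roll":0},{"linear":[-0.64,-0.464,0],"roll":0},{"linear":[-0.64,-0.464,0],"roll":0},{"linear":[-0.64,-0.464,0],"roll":0},{"linear":[-0.64,-0.464,0],"roll":0},{"linear":[-0.64,-0.464,0],"roll":0},{"linear":[-0.64,-0.464,0],"roll":0}]' -1 20
python3 -m jog '[{"linear":[-0.64,-0.464,0],"roll":0},{"linear":[-0.64,-0.464,0],"roll":0},{"linear":[-0.64,-0.464,0],"roll":0},{"linear":[-0.64,-0.464,0],"roll":0},{"linear":[-0.64,-0.464,0],"roll":0},{"linear":[-0.64,-0.464,0],"roll":0},{"linear":[-0.64,-0.464,0.1],"roll":0},{"linear":[-0.64,-0.464,0.2],"roll":0},{"linear":[-0.64,-0.464,0.2],"roll":0},{"linear":[-0.64,-0.464,0.2],"roll":0},{"linear":[0,0,0],"roll":0},{"linear":[0,0,0],"roll":0}]'
python3 -c "
from h import *
s=env.observe();print(s['q'],s['position'],s['tool_rot'],s['grip_width'])
cv2.imwrite('pics/t1.png',cv2.resize(optics.get_image('scene')[100:280,230:430,::-1],None,fx=3,fy=3,interpolation=cv2.INTER_CUBIC))"
```

```text
time_s: 0.93
position: [0.3395, 0.2874, 0.2312]
tool_rot: [[-0.968, 0.25, -0.0], [0.25, 0.968, -0.0], [0.0, -0.0, -1.0]]
ft_force: [-0.1, 0.6, 0.3]
grip_width: 0.0001
gripper_force: 0.0
time_s: 1.93
position: [0.5406, 0.044, 0.2022]
tool_rot: [[-0.968, 0.252, -0.002], [0.252, 0.968, 0.0], [0.002, -0.0, -1.0]]
ft_force: [-1.2, 1.0, 0.7]
grip_width: 0.0
gripper_force: 0.0
[-7.85741705e+00  2.24162344e+01  7.83824928e+01  4.18707318e-03
  7.93324617e+01 -8.32543033e+01] [0.54060813 0.04402619 0.20221461] [[-9.67689462e-01  2.52134894e-01 -2.25836039e-03]
 [ 2.52134679e-01  9.67692077e-01  3.84158719e-04]
 [ 2.28225728e-03 -1.97664629e-04 -9.99997376e-01]] 2.1208029966434307e-05
```

View pics/t1.png

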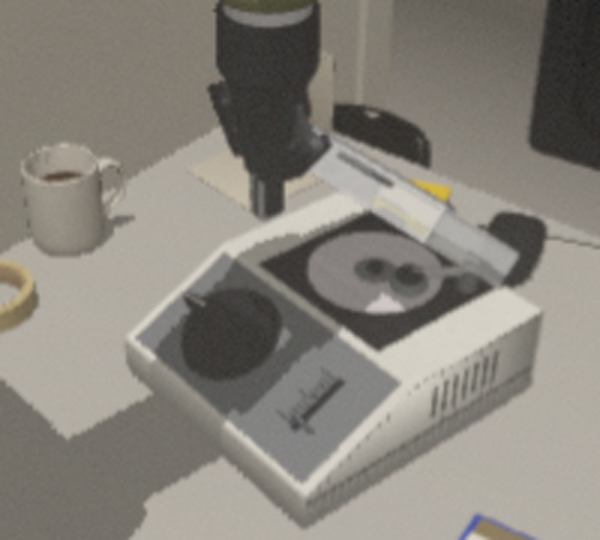

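The scene shows the closed gripper hovering over the dial, clear of the lid, with the pointer near the lowest lines. I'll go down now and work out the arc.

```bash
python3 -m jog '[{"linear":[0,0,0.6],"roll":0},{"linear":[0,0,0.6],"roll":0},{"linear":[0,0,0.6],"roll":0},{"linear":[0,0,0.4],"roll":0},{"linear":[0,0,0.2],"roll":0},{"linear":[0,0,0],"roll":0}]'
cat >> h.py <<'E'
yaw=np.radians(-11.5);X=np.array([np.cos(yaw),np.sin(yaw),0]);Y=np.array([-X[1],X[0],0]);r_=np.radians(25)
n=-np.sin(r_)*X+np.cos(r_)*np.array([0,0,1]);u=np.cos(r_)*X+np.array([0,0,np.sin(r_)])
C=np.array([.5258,.0756,.0843])
def fing(k,d=.018,r=.03,h=.011):
    p=np.radians(60+24*k);v=np.cos(p)*u-np.sin(p)*Y;t=-np.sin(p)*u-np.cos(p)*Y
    return C+r*v-d*t+h*n, np.degrees(np.arctan2(t[1],t[0]))
def rows(ks,pos,ang,**kw):
    for k in ks:
        q,a=fing(k,**kw);w=np.radians(ang);x=np.array([np.cos(w),np.sin(w),0]);y=np.array([np.sin(w),-np.cos(w),0])
        if a<-90:a+=360
        y=-y if False else np.cross([0,0,-1],x)
        D=(q-pos)/.04;roll=np.clip((ang-a)/5,-1,1)
        print(round(k,2),np.round([D@x,D@y,-D[2]],2),round(roll,2));pos=q;ang-=5*roll
E
python3 - <<'E'
from h import *
s=env.observe();R=s["tool_rot"];print(s["position"],s["ft_force"])
rows(np.arange(1,6.81,.2),s["position"],np.degrees(np.arctan2(R[1,0],R[0,0])))
E
```

```text
time_s: 2.48
position: [0.5394, 0.046, 0.1064]
tool_rot: [[-0.969, 0.249, -0.002], [0.249, 0.969, 0.0], [0.003, -0.0, -1.0]]
ft_force: [0.3, 0.4, 0.7]
grip_width: -0.0003
gripper_force: 0.0
[0.53941251 0.0460123  0.10642832] [0.28189661 0.41846571 0.72841229]
1.0 [ 0.12 -0.05  0.08] -1.0
1.2 [ 0.06 -0.04  0.03] 0.15
1.4 [ 0.06 -0.04  0.03] 1.0
1.6 [ 0.06 -0.03  0.03] 1.0
1.8 [ 0.06 -0.03  0.03] 1.0
2.0 [ 0.06 -0.03  0.03] 1.0
2.2 [ 0.06 -0.03  0.03] 1.0
2.4 [ 0.06 -0.03  0.03] 1.0
2.6 [ 0.06 -0.03  0.03] 1.0
2.8 [ 0.06 -0.03  0.03] 1.0
3.0 [ 0.06 -0.03  0.03] 1.0
3.2 [ 0.06 -0.03  0.03] 1.0
3.4 [ 0.06 -0.03  0.03] 1.0
3.6 [ 0.06 -0.03  0.03] 1.0
3.8 [ 0.06 -0.03  0.03] 0.97
4.0 [ 0.06 -0.03  0.03] 0.9
4.2 [ 0.06 -0.03  0.02] 0.89
4.4 [ 0.06 -0.03  0.02] 0.88
4.6 [ 0.06 -0.03  0.02] 0.88
4.8 [ 0.06 -0.03  0.02] 0.87
5.0 [ 0.06 -0.03  0.02] 0.87
5.2 [ 0.06 -0.03  0.01] 0.87
5.4 [ 0.06 -0.03  0.01] 0.87
5.6 [ 0.07 -0.03  0.01] 0.88
5.8 [ 0.07 -0.03  0.01] 0.88
6.0 [ 0.07 -0.03  0.01] 0.89
6.2 [ 0.07 -0.03  0.  ] 0.9
6.4 [ 0.07 -0.03 -0.  ] 0.91
6.6 [ 0.07 -0.03 -0.  ] 0.93
6.8 [ 0.07 -0.03 -0.01] 0.94
```

```bash
python3 -m jog '[{"linear":[0.12,-0.05,0.08],"roll":-0.5},{"linear":[0.06,-0.04,0.03],"roll":0},{"linear":[0.06,-0.04,0.03],"roll":0.7},{"linear":[0.06,-0.03,0.03],"roll":1},{"linear":[0.06,-0.03,0.03],"roll":1},{"linear":[0.06,-0.03,0.03],"roll":1},{"linear":[0.06,-0.03,0.03],"roll":1},{"linear":[0.06,-0.03,0.03],"roll":1},{"linear":[0.06,-0.03,0.03],"roll":1},{"linear":[0.06,-0.03,0.03],"roll":1},{"linear":[0.06,-0.03,0.03],"roll":1},{"linear":[0,0,0],"roll":0}]'
python3 - <<'E'
from h import *
s=env.observe();R=s["tool_rot"];print(s["position"],s["ft_force"],np.degrees(np.arctan2(R[1,0],R[0,0])))
print(fing(3))
a=optics.get_image("top")[175:255,265:385,::-1];b=optics.get_image("scene")[170:270,260:380,::-1]
f=lambda i:cv2.resize(i,(600,i.shape[0]*5),interpolation=cv2.INTER_CUBIC)
cv2.imwrite("pics/t2.png",cv2.resize(np.vstack([f(a),f(b)]),None,fx=.66,fy=.66))
E
```

```text
time_s: 3.48
position: [0.5105, 0.0432, 0.0943]
tool_rot: [[-0.562, 0.827, 0.006], [0.827, 0.562, -0.004], [-0.006, 0.003, -1.0]]
ft_force: [1.0, -6.6, 5.4]
grip_width: 0.0003
gripper_force: 3.4
[0.51050243 0.0431807  0.09429236] [ 1.0197297  -6.59695463  5.42419063] 124.2127946087396
(array([0.50845052, 0.04408761, 0.09143898]), np.float64(123.68722318217169))
```

View pics/t2.png

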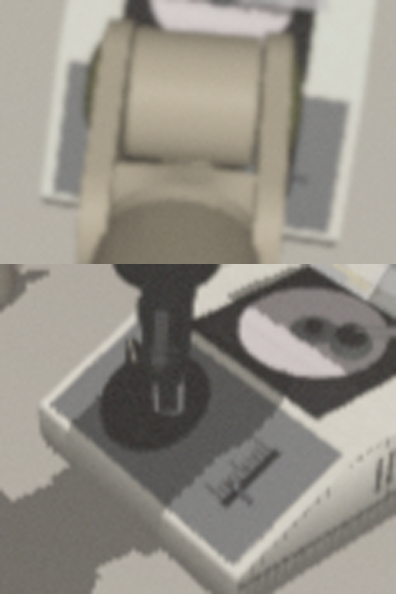

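The fingers bear on the bar with 6.6 N and the pointer has moved up the scale. I'll continue the arc.

```bash
python3 -m jog '[{"linear":[0.06,-0.03,0.05],"roll":1},{"linear":[0.06,-0.03,0.05],"roll":1},{"linear":[0.06,-0.03,0.03],"roll":1},{"linear":[0.06,-0.03,0.03],"roll":1},{"linear":[0.06,-0.03,0.03],"roll":0.9},{"linear":[0.06,-0.03,0.03],"roll":0.9},{"linear":[0.06,-0.03,0.02],"roll":0.9},{"linear":[0.06,-0.03,0.02],"roll":0.9},{"linear":[0.06,-0.03,0.02],"roll":0.9},{"linear":[0.06,-0.03,0.02],"roll":0.9},{"linear":[0,0,0],"roll":0}]'
python3 - <<'E'
from h import *
s=env.observe();R=s["tool_rot"];p=s["position"];a=np.degrees(np.arctan2(R[1,0],R[0,0]));print(p,s["ft_force"],a)
print(min((np.linalg.norm(fing(k)[0]-p),k) for k in np.arange(3,7,.05)))
rows(np.arange(5.2,6.81,.2),p,a)
b=optics.get_image("scene")[180:260,275:365,::-1]
cv2.imwrite("pics/t3.png",cv2.resize(b,None,fx=6,fy=6,interpolation=cv2.INTER_CUBIC))
E
```

```text
time_s: 4.5
position: [0.4927, 0.065, 0.0813]
tool_rot: [[0.22, 0.976, 0.002], [0.976, -0.22, -0.0], [0.0, 0.002, -1.0]]
ft_force: [-0.3, -0.2, -0.9]
grip_width: 0.0
gripper_force: 0.0
[0.49268495 0.06499552 0.08126457] [-0.25876549 -0.23894559 -0.87784951] 77.32012921368033
(np.float64(0.0018371308490998024), np.float64(4.999999999999993))
5.2 [ 0.04 -0.07  0.01] 0.63
5.4 [ 0.06 -0.03  0.01] 0.87
5.6 [ 0.07 -0.03  0.01] 0.88
5.8 [ 0.07 -0.03  0.01] 0.88
6.0 [ 0.07 -0.03  0.01] 0.89
6.2 [ 0.07 -0.03  0.  ] 0.9
6.4 [ 0.07 -0.03 -0.  ] 0.91
6.6 [ 0.07 -0.03 -0.  ] 0.93
6.8 [ 0.07 -0.03 -0.01] 0.94
```

View pics/t3.png

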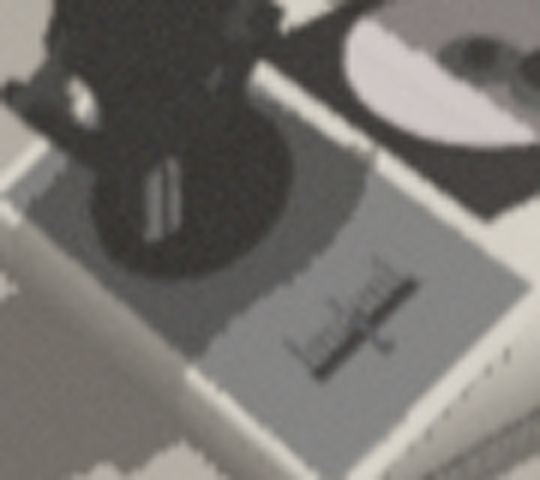

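The pointer, at about (375,337), stands by the long sixth line. With zero force, the dial has just snapped to 5, so two clicks remain. I'll creep on and watch the force.

```bash
J="python3 -m jog"; 
python3 -m jog '[{"linear":[0.04,-0.06,0.01],"roll":0.6},{"linear":[0.06,-0.03,0.01],"roll":0.9},{"linear":[0,0,0],"roll":0}]' | grep -E "pos|ft"
python3 -m jog '[{"linear":[0.06,-0.03,0.01],"roll":0.9},{"linear":[0,0,0],"roll":0}]' | grep -E "pos|ft"
python3 -m jog '[{"linear":[0.06,-0.03,0.01],"roll":0.9},{"linear":[0,0,0],"roll":0}]' | grep -E "pos|ft"
python3 -m jog '[{"linear":[0.06,-0.03,0.01],"roll":0.9},{"linear":[0,0,0],"roll":0}]' | grep -E "pos|ft"
```

```text
position: [0.4901, 0.0693, 0.08]
ft_force: [-0.2, -3.4, 2.3]
position: [0.4895, 0.0716, 0.0795]
ft_force: [-3.4, -6.2, 4.7]
position: [0.4892, 0.0743, 0.079]
ft_force: [-1.3, -1.8, 0.9]
position: [0.4899, 0.0777, 0.0785]
ft_force: [0.4, 0.8, -0.0]
```

```bash
python3 -m jog '[{"linear":[0.07,-0.03,0],"roll":0.9},{"linear":[0,0,0],"roll":0}]' | grep -E "pos|ft"
python3 -m jog '[{"linear":[0.07,-0.03,0],"roll":0.9},{"linear":[0,0,0],"roll":0}]' | grep -E "pos|ft"
python3 -m jog '[{"linear":[0.035,-0.015,0],"roll":0.45},{"linear":[0,0,0],"roll":0}]' | grep -E "pos|ft"
python3 -m jog '[{"linear":[0.035,-0.015,0],"roll":0.45},{"linear":[0,0,0],"roll":0}]' | grep -E "pos|ft"
python3 -m jog '[{"linear":[0.035,-0.015,0],"roll":0.45},{"linear":[0,0,0],"roll":0}]' | grep -E "pos|ft"
```

```text
position: [0.4904, 0.0804, 0.0784]
ft_force: [-0.8, -2.4, 0.5]
position: [0.4905, 0.0828, 0.0783]
ft_force: [-4.7, -5.4, 4.1]
position: [0.4906, 0.084, 0.0784]
ft_force: [-6.2, -7.1, 4.8]
position: [0.4908, 0.0852, 0.0784]
ft_force: [-7.2, -7.5, 6.0]
position: [0.4925, 0.0876, 0.0783]
ft_force: [-0.6, 0.1, -0.4]
```

It snapped again, so the dial should be at 7. I'll back off, rise, and check.

```bash
python3 -m jog '[{"linear":[-0.2,0,0],"roll":0},{"linear":[-0.2,0,0],"roll":0},{"linear":[0,0,-0.6],"roll":0},{"linear":[0,0,-1],"roll":0},{"linear":[0,0,-1],"roll":0},{"linear":[0,0,-1],"roll":0},{"linear":[0,0,-1],"roll":0},{"linear":[0,0,-0.8],"roll":0},{"linear":[0,0,0],"roll":0}]'
python3 - <<'E'
from h import *
a=optics.get_image("scene")[:,:,::-1];cv2.imwrite("pics/full4.png",a)
cv2.imwrite("pics/t4.png",cv2.resize(a[130:260,265:415],None,fx=5,fy=4.5,interpolation=cv2.INTER_CUBIC))
print(env.observe()["q"])
E
```

```text
time_s: 6.88
position: [0.4819, 0.0767, 0.3004]
tool_rot: [[0.756, 0.655, 0.012], [0.655, -0.756, -0.001], [0.009, 0.008, -1.0]]
ft_force: [0.2, 0.1, 0.4]
grip_width: -0.0005
gripper_force: 0.0
[-4.89267894e+00  1.28236041e+01  7.65948354e+01  1.13452669e-02
  9.01947858e+01  4.42237183e+01]
```

View pics/t4.png

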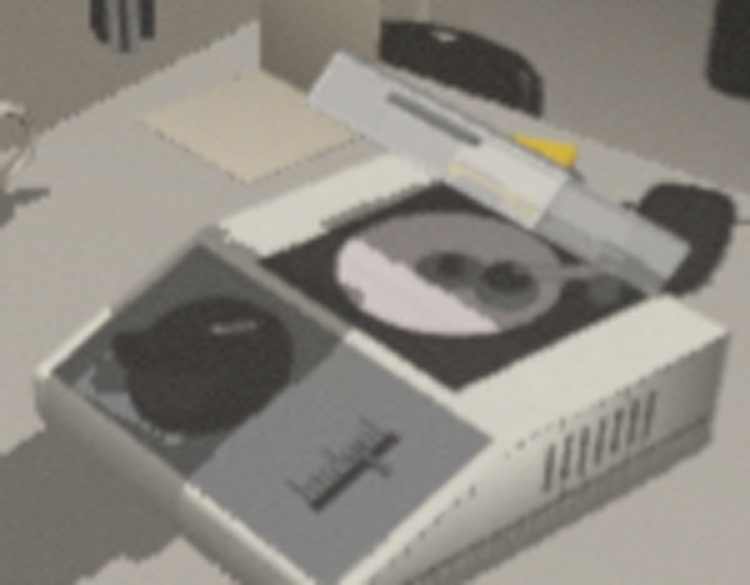

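The white line runs (213,330)–(256,322), pointing right and up the slope. The pointer crosses the slot near (372,460). I'll check numerically which click this matches and work out the lid path.

Run:
```python
from h import *
np.set_printoptions(precision=3,suppress=True)
f=lambda P:(proj("scene",P)[0]-[265,130]+.5)*[5,4.5]-.5
for k in (6,7,8):
    psi=np.radians(-120+24*k);v=np.cos(psi)*u-np.sin(psi)*Y
    print(k,f(C+.022*n+.02*v),f(C+.022*n+.041*v))
# slot: measured ends / long lines -> fraction
# pointer blob: dark pixels right of slot;  lid geometry
E_=np.array([.649,.012,.210]);H0=E_.copy()
for th in (40,45,50,55,60):
    t=np.radians(th);ex=-.131*np.cos(t)+.037*np.sin(t);ez=.131*np.sin(t)+.037*np.cos(t)
    print(th,"edge z",.097+ez,"hinge xy",(E_-ex*X)[:2],"hinge from panel mid along X",(E_-ex*X-[.5243,.0383,0])@X)
print("edge y off",(E_-[.5243,.0383,0])@Y)
```

```text
6 [226.007 316.63 ] [263.592 300.319]
7 [227.46  328.366] [266.987 324.369]
8 [222.436 340.866] [256.901 350.245]
40 edge z 0.20954882126433882 hinge xy [ 0.724 -0.003] hinge from panel mid along X 0.20400866783157395
45 edge z 0.21579393923933998 hinge xy [ 0.714 -0.001] hinge from panel mid along X 0.19390802477292524
50 edge z 0.2211349636069881 hinge xy [0.704 0.001] hinge from panel mid along X 0.1833015198149242
55 edge z 0.22553124594684665 hinge xy [0.693 0.003] hinge from panel mid along X 0.17226987486468415
60 edge z 0.22894932789576147 hinge xy [0.682 0.005] hinge from panel mid along X 0.1608970474013655
edge y off -0.0009108383097033236
```

The line matches click 7. Next: check the monitor's clearance and work out the lid arc.

Run:
```python
from h import *
np.set_printoptions(precision=3,suppress=True)
print("monitor corner bottom-left",tri((408,148),(356,104)),"top-left",tri((424,25),(361,32)))
s=env.observe();R=s["tool_rot"];p=s["position"]
H=np.array([.706,0,.097])
def P(f,R_=.136):
    f=np.radians(f);return H+R_*np.array([0,0,np.sin(f)])+(.012-R_*np.cos(f))*X
q=P(75);q[2]=.30
for nm,t in [("over",q)]+[(f,P(f)) for f in range(75,9,-5)]:
    print(nm,t,(R.T@(t-p)/.04));p=t
```

```text
monitor corner bottom-left (array([ 0.8  , -0.056,  0.188]), np.float64(6.886314978637443)) top-left (array([ 0.817, -0.044,  0.498]), np.float64(11.223635537968097))
over [0.683 0.005 0.3  ] [ 2.641  4.673 -0.043]
75 [0.683 0.005 0.228] [-0.009 -0.008  1.791]
70 [0.672 0.007 0.225] [-0.173 -0.224  0.087]
65 [0.661 0.009 0.22 ] [-0.168 -0.218  0.112]
60 [0.651 0.011 0.215] [-0.161 -0.209  0.135]
55 [0.641 0.013 0.208] [-0.153 -0.199  0.158]
50 [0.632 0.015 0.201] [-0.145 -0.187  0.179]
45 [0.624 0.017 0.193] [-0.134 -0.174  0.199]
40 [0.616 0.018 0.184] [-0.123 -0.16   0.217]
35 [0.609 0.02  0.175] [-0.111 -0.144  0.234]
30 [0.602 0.021 0.165] [-0.098 -0.127  0.249]
25 [0.597 0.022 0.154] [-0.085 -0.11   0.262]
20 [0.593 0.023 0.144] [-0.071 -0.091  0.273]
15 [0.589 0.024 0.132] [-0.056 -0.072  0.282]
10 [0.587 0.024 0.121] [-0.041 -0.052  0.289]
```

```bash
python3 -m jog '[{"linear":[0.44,0.78,0],"roll":0},{"linear":[0.44,0.78,0],"roll":0},{"linear":[0.44,0.78,0],"roll":0},{"linear":[0.44,0.78,0],"roll":0},{"linear":[0.44,0.78,0],"roll":0},{"linear":[0.44,0.78,0],"roll":0},{"linear":[0,0,0],"roll":0},{"linear":[0,0,0.6],"roll":0},{"linear":[0,0,0.6],"roll":0},{"linear":[0,0,0.4],"roll":0},{"linear":[0,0,0.2],"roll":0},{"linear":[0,0,0],"roll":0}]' | grep -E "pos|ft"
python3 -m jog '[{"linear":[-0.17,-0.22,0.09],"roll":0},{"linear":[0,0,0],"roll":0}]' | grep -E "pos|ft"
python3 -m jog '[{"linear":[-0.17,-0.22,0.11],"roll":0},{"linear":[0,0,0],"roll":0}]' | grep -E "pos|ft"
python3 -m jog '[{"linear":[-0.16,-0.21,0.14],"roll":0},{"linear":[0,0,0],"roll":0}]' | grep -E "pos|ft"
python3 -m jog '[{"linear":[-0.15,-0.2,0.16],"roll":0},{"linear":[0,0,0],"roll":0}]' | grep -E "pos|ft"
```

```text
position: [0.6817, 0.0043, 0.2191]
ft_force: [-0.5, -0.2, -1.0]
position: [0.671, 0.0068, 0.219]
ft_force: [0.4, 0.0, -0.4]
position: [0.6602, 0.0091, 0.2148]
ft_force: [0.4, 0.2, -0.4]
position: [0.6503, 0.0111, 0.209]
ft_force: [0.5, -0.1, 0.2]
position: [0.6406, 0.0132, 0.2023]
ft_force: [0.8, -0.5, -0.2]
```

```bash
python3 -m jog '[{"linear":[-0.14,-0.19,0.17],"roll":0},{"linear":[-0.13,-0.17,0.19],"roll":0},{"linear":[0,0,0],"roll":0}]' | grep -E "pos|ft"
python3 - <<'E'
from h import *
a=optics.get_image("scene")[:,:,::-1]
cv2.imwrite("pics/t5.png",cv2.resize(a[120:250,265:415],None,fx=5,fy=4.5,interpolation=cv2.INTER_CUBIC))
E
```

```text
position: [0.6228, 0.0171, 0.1874]
ft_force: [-0.7, 0.4, 0.1]
```

View pics/t5.png

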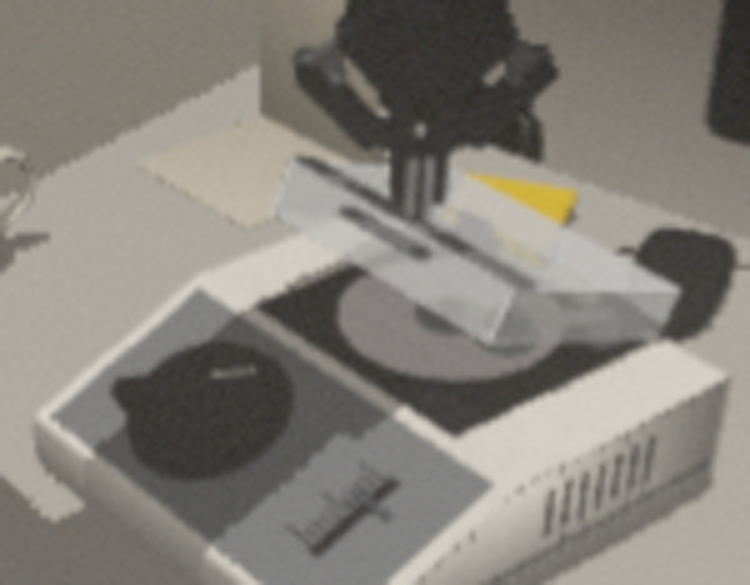

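The finger tip is on the lid's grey strip at (420,220), and the lid is part-way shut. The dial line at (233,373) and the pointer haven't changed. I'll continue the arc.

```bash
python3 -m jog '[{"linear":[-0.12,-0.16,0.22],"roll":0},{"linear":[-0.11,-0.14,0.23],"roll":0},{"linear":[-0.1,-0.13,0.25],"roll":0},{"linear":[0,0,0],"roll":0}]' | grep -E "pos|ft"
python3 -m jog '[{"linear":[-0.08,-0.11,0.26],"roll":0},{"linear":[0,0,0],"roll":0}]' | grep -E "pos|ft"
python3 -m jog '[{"linear":[-0.07,-0.09,0.2],"roll":0},{"linear":[0,0,0],"roll":0}]' | grep -E "pos|ft"
python3 -m jog '[{"linear":[0,0,0.1],"roll":0},{"linear":[0,0,0],"roll":0}]' | grep -E "pos|ft"
python3 -m jog '[{"linear":[0,0,0.1],"roll":0},{"linear":[0,0,0],"roll":0}]' | grep -E "pos|ft"
```

```text
position: [0.6017, 0.0215, 0.1589]
ft_force: [-1.1, -0.0, 0.3]
position: [0.5969, 0.0226, 0.149]
ft_force: [-0.7, 0.1, -1.3]
position: [0.5925, 0.0235, 0.1412]
ft_force: [-0.9, -0.3, -0.6]
position: [0.5928, 0.0234, 0.1374]
ft_force: [0.0, -0.0, -0.9]
position: [0.5929, 0.0234, 0.1338]
ft_force: [-0.4, -0.6, 0.3]
```

```bash
for i in 1 2; do :; done
python3 -m jog '[{"linear":[0,0,0.08],"roll":0},{"linear":[0,0,0],"roll":0}]' | grep -E "pos|ft"
python3 -m jog '[{"linear":[0,0,0.08],"roll":0},{"linear":[0,0,0],"roll":0}]' | grep -E "pos|ft"
```

```text
position: [0.5929, 0.0234, 0.1334]
ft_force: [-7.6, 0.4, 23.9]
position: [0.5931, 0.0234, 0.1331]
ft_force: [-15.8, 1.3, 43.6]
```

The lid is at its hard stop at z = 0.133, as expected for shut. I'll retreat straight up and check.

```bash
python3 -m jog '[{"linear":[0,0,-0.2],"roll":0},{"linear":[0,0,-0.6],"roll":0},{"linear":[0,0,-1],"roll":0},{"linear":[0,0,-1],"roll":0},{"linear":[0,0,-1],"roll":0},{"linear":[0,0,-1],"roll":0},{"linear":[0,0,0],"roll":0}]' | grep -E "time|pos|ft"
python3 - <<'E'
from h import *
a=optics.get_image("scene")[:,:,::-1]
cv2.imwrite("pics/t6.png",cv2.resize(a[120:270,220:420],None,fx=4,fy=4,interpolation=cv2.INTER_CUBIC))
E
```

```text
time_s: 10.82
position: [0.5939, 0.0234, 0.3273]
ft_force: [1.3, -1.0, -0.1]
```

View pics/t6.png

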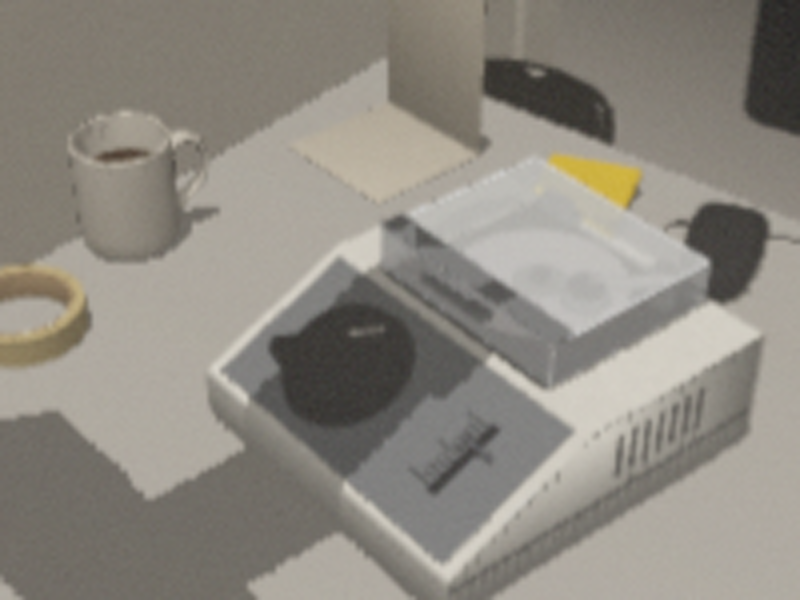

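The lid lies flat and shut, the dial line at (367,330) and the pointer at (483,447) still read 7, and the mug and tape haven't moved.

```bash
python3 -c "
from rig import env
print(env.close_job())"
```

```text
the job is handed in; nothing more can be done
None
```

I set the dial to seven, let it rest in that click, then pushed the lid fully shut and handed the job in at about 11 s; the fingertips briefly pressed the shut lid with about 44 N, but I saw nothing else moved.

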